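# Tip the fish tins flat for opening

## Task

Two fish tins stand on edge on the chopping board. Push each one over with the fingertips so that both lie flat on the board with the teal lid upwards, ready for opening, close to where they stood; do not pick up or carry the tins, and leave the glass and the jars alone.

Things in the scene. Friction and masses are not known exactly. Their poses are not given: they have to be found in the camera images.
- tin_a: flat fish tin, 63 (x) x 105 (y) x 26 (z) mm, 0.15 kg, pale sides and base, teal lid. Origin: centre of its base; z points from the base out through the lid. Starts standing on its +x flank on the board, lid facing any way sideways and 8 deg up (tapered flanks), origin 27 mm and highest edge 60 mm above the board's top. Lying lid up, z is up and the origin at the board's top
- tin_b: second fish tin, same in all respects as tin_a (sizes, frame, standing on its +x flank on the board). For both: the flank stood on ends 7 mm beyond the centre of mass on the base side and 16 mm on the lid side, so a tin falls onto its base after tipping 13 deg that way, and its middle ends about 40 mm from where it stood, towards where its base faced
- board: wooden chopping board, 250 (x) x 360 (y) x 22 mm, fixed; origin at the centre of its underside, top 22 mm above that; x and y axes along its short and long sides
- juice_glass: tall clear glass, 68 mm across, 142 mm high, loose, upright to the right of the board; origin at the centre of its underside, z up; must be left alone
- spice_jar: spice jar with green label and dark cap, 44 mm across, 96 mm high, loose, upright to the left of the board; origin at the centre of its underside, z up; must be left alone
- honey_jar: honey jar with black cap, 63 mm across, 94 mm high, loose, upright behind the board; origin at the centre of its underside, z up; must be left alone

How it is judged:
By the outcome, as a careful person would: the job done as asked, in the order asked, and still so for the second after the job is handed in, with the robot touching nothing.
It also fails if it takes over 38 s, if anything falls off the work surface, if the arm or the gripper's body presses on something with over 40 N, if the wrist force passes 120 N, or if a joint passes its speed limit or range.

## Robot

A 6-joint arm with a two-finger parallel gripper is mounted at the origin on a cart in front of the work surface, level with it; the furniture and walls round the work are solid. World frame = base frame: x ahead of the robot, y to its left, z up, the work surface at z = 0. Lengths are in m, angles in rad, forces in N, time in s.
With the tool pointing down it reaches from about 0.35 to 0.95 m from the base axis. Payload 17.4 kg.
Tool frame: the origin (TCP) lies at the very end of the fingers, on their centre line; the grasp point (between the pads) lies 19 mm behind it; z points along the fingers, y is the line along which they close (so a half turn about z gives the same grasp; the last joint's range is limited). The gripper opens to 93 mm and grips with 3 to 60 N. Pads are 15 mm wide; open, the fingers measure 128 mm over their backs; the gripper's body (75 mm by 188 mm) begins 65 mm behind the grasp point.
Start: joints at [1.253, 0.116, 1.442, -0, 1.584, -0.038], TCP at [0.186, 0.649, 0.219] pointing down, gripper open.
Joint ranges: [-2.83, 2.83], [-0.83, 2.19], [0.07, 2.5], [-1.14, 4.28], [0.01, 3], [-2.97, 2.97]. Speed limits (rad/s): [1.89, 1.89, 2.22, 3.14, 3.14, 3.14].

## Interface

Orientations are given as a unit quaternion [w, x, y, z].
In Python, from workcell import r, move_gripper, solve_ik, read_state, eyes, ticket, nets gives the robot as it stands. Calls block until the motion is done:
- r.move_to(position, orientation): joint-space move of the TCP to a pose.
- r.move_straight(position, rotation=None, feed=0.15): straight line of the TCP; rotation=None keeps the orientation; feed is the mean speed in m/s.
- r.movej(angles): joint-space move.
- move_gripper(opening, grasp_force=None): opening from 0.0 (shut) to 1.0 (fully open); grasp_force is the grip in N (None keeps the last); returns when the fingers have stopped.
- r.wait(seconds).
- solve_ik(position, orientation): joint angles nearest the present ones, or None.
- read_state(): the state.
- eyes.capture(name): name is "side" or "top"; returns a dict with "frame" (480x640x3 uint8, red, green, blue), "fx", "fy", "cx", "cy" (pixels), "R" (3x3) and "t" (3): a world point X has camera coordinates R X + t. Camera axes: x right, y down, z forward; pixel columns grow to the right and rows downward; lengths in m; the calibration is good to about 2 mm. A picture is of the moment at which its call begins. There is no depth.
A pose or a line that the arm cannot do raises r.PlanningError and nothing moves.
- ticket.hand_in(): hands the job in; it is judged then, once.
Trained networks look in a picture, given as the dict that the camera call returned (one of the last four; its "shot" number tells which), for a name from the list of things; names that differ only in an ending like _2 or _b are one class to them, and where a whole thing is asked for, a point or a joint stands for the part that bears it (a point fixed in the world has none). Each returns a list of dicts, best first, with "confidence" (0 to 1); they miss things now and then, are a little off and sometimes report something else, mostly with a low value. They report only what shows in the picture. A call takes as long as a camera call.
- nets.masks_of(thing, picture): "mask" (480x640 bool, what is visible of it).
- nets.spot_point(thing, picture): "point" ([x, y, z] in m, in the coordinates of the camera as it stood for that picture, good to about 4 mm: a listed point, or the origin of a listed thing).
The state is a dict: "time_s": time; "joint_positions": joint angles; "joint_vel": joint speeds; "tau": joint torques, N m; "tcp_pos": TCP position; "orientation": TCP orientation; "force": force on the tool from outside, world axes, zero at the start; "torque": the same for the moment, N m; "opening": opening from 0.0 (shut) to 1.0 (fully open); "grip_force": force on a finger pad.
Only numpy, scipy, OpenCV 4.12 (cv2) and the standard library are available. Lean on these libraries where they do the work, as an engineer would, in place of code of your own. Each camera call takes 0.05 s, during which the arm holds its last target. There are 200 camera calls.

## Working session

There is one attempt and no reset: what is moved stays moved. The work goes in short steps, each a Python script; the robot and the scene stay as the last script left them, time stands still between calls to the robot, and variables do not carry over. Pictures are saved under pics/ and viewed, at most 10 in all, crops included, and the job is handed in when it is done.

```bash
mkdir -p pics; ls
cat > h.py <<'E'
import numpy as np, cv2
from workcell import r, move_gripper, solve_ik, read_state, eyes, ticket, nets
def world(p,c): return np.array(c["R"]).T@(np.array(p)-np.array(c["t"]))
def proj(X,c):
    q=np.array(c["R"])@np.array(X)+np.array(c["t"]); return np.array([c["fx"]*q[0]/q[2]+c["cx"],c["fy"]*q[1]/q[2]+c["cy"]])
def ray(uv,c,z):
    R=np.array(c["R"]);o=-R.T@np.array(c["t"]);d=R.T@np.array([(uv[0]-c["cx"])/c["fx"],(uv[1]-c["cy"])/c["fy"],1]);return o+d*(z-o[2])/d[2]
E
python3 - <<'E'
from h import *
for n in("side","top"):
    c=eyes.capture(n); cv2.imwrite(f"pics/{n}0.png",c["frame"][:,:,::-1])
    print(n,"cam",(-np.array(c["R"]).T@np.array(c["t"])).round(3))
    for th in("tin_a","board","juice_glass","spice_jar","honey_jar"):
        for d in nets.spot_point(th,c): print(th,round(d["confidence"],2),world(d["point"],c).round(3),proj(world(d["point"],c),c).round())
    if 1:
        for d in nets.masks_of("tin_a",c):
            ys,xs=np.nonzero(d["mask"]); print("mask",round(d["confidence"],2),len(xs),xs.min(),xs.max(),ys.min(),ys.max(),cv2.minAreaRect(np.c_[xs,ys].astype(np.float32)))
print(read_state()["time_s"],read_state()["orientation"])
E
```

```text
pics
workcell.py
side cam [ 0.106 -0.494  0.496]
tin_a 0.95 [0.512 0.132 0.044] [281. 260.]
tin_a 0.76 [ 0.474 -0.019  0.048] [316. 308.]
board 0.73 [0.483 0.058 0.002] [292. 306.]
juice_glass 0.85 [ 0.516 -0.234  0.   ] [441. 408.]
juice_glass 0.52 [ 0.537  0.29  -0.002] [250. 243.]
juice_glass 0.26 [0.487 0.059 0.002] [294. 305.]
spice_jar 0.58 [ 0.537  0.29  -0.001] [250. 243.]
spice_jar 0.34 [0.488 0.057 0.004] [295. 304.]
honey_jar 0.95 [0.655 0.081 0.001] [360. 269.]
mask 0.65 1544 266 308 236 286 ((288.5000305175781, 259.5000305175781), (33.941123962402344, 55.154327392578125), 45.0)
top cam [0.399 0.12  1.25 ]
tin_a 0.95 [ 0.474 -0.014  0.046] [401. 272.]
tin_a 0.93 [0.507 0.131 0.047] [329. 258.]
board 0.88 [ 0.485  0.057 -0.001] [364. 269.]
juice_glass 0.68 [ 0.517 -0.242  0.003] [508. 251.]
spice_jar 0.95 [0.534 0.291 0.001] [252. 248.]
honey_jar 0.92 [ 0.662  0.083 -0.007] [350. 187.]
mask 0.83 783 319 352 228 277 ((335.10003662109375, 252.6999969482422), (51.42955780029297, 16.54690170288086), 63.43495178222656)
mask 0.56 711 397 423 250 300 ((410.02264404296875, 274.4366760253906), (15.135137557983398, 51.5267333984375), 19.653823852539062)
mask 0.51 19901 278 456 205 334 ((368.5939025878906, 269.7154846191406), (177.43861389160156, 123.09278869628906), 3.012787342071533)
0.7 [-7.04957957e-06  1.39458481e-01  9.90227919e-01 -1.32990417e-05]
```

View pictures.

```bash
python3 -c "
import cv2
t=cv2.imread('pics/top0.png')[160:350,220:530];s=cv2.imread('pics/side0.png')[200:420,200:480]
cv2.imwrite('pics/t1.png',cv2.resize(t,None,fx=2.5,fy=2.5,interpolation=2));cv2.imwrite('pics/s1.png',cv2.resize(s,None,fx=2.5,fy=2.5,interpolation=2))"
```

```text
(no output)
```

View pics/t1.png

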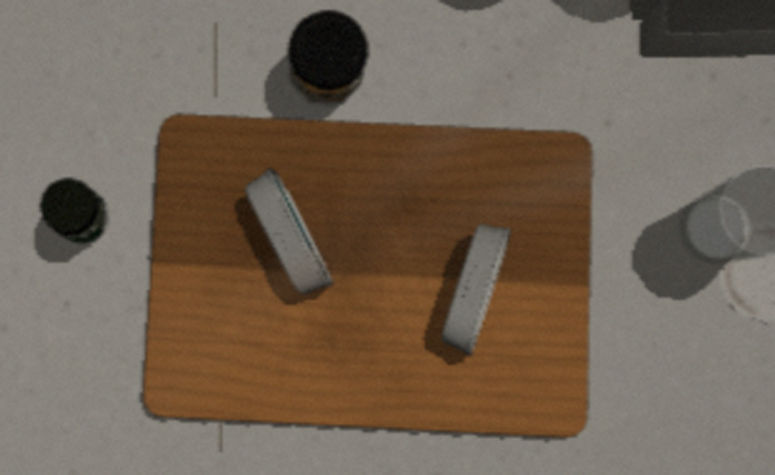

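View pics/s1.png

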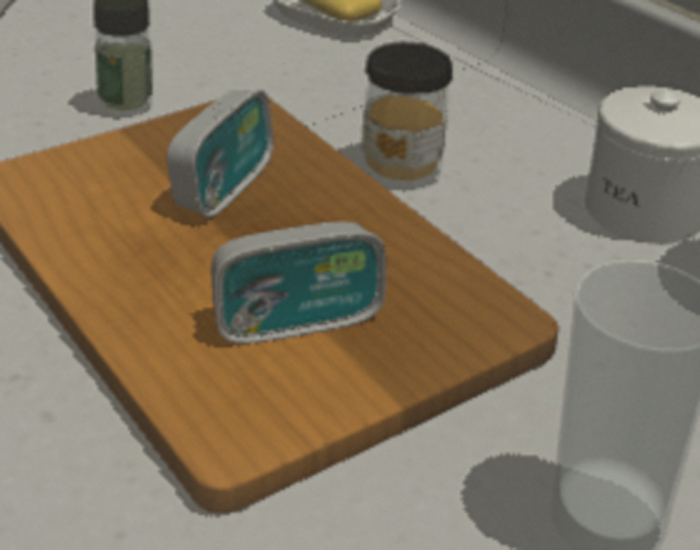

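Top crop: both tins stand, and the left one's long axis runs (259,178)→(315,288). The right one's runs (492,228)→(459,350). Both teal lids face right (-y), as the side view confirms, so both get pushed towards +y. The two views agree on the origins, at z≈0.047 against 0.049 expected.

```bash
cat > push.py <<'E'
from h import *
from scipy.spatial.transform import Rotation as Ro
import sys
def plan(o,p0,p1,c):
    f=lambda p: ray((220+p[0]/2.5,160+p[1]/2.5),c,0.08)[:2]
    a,b=f(p0),f(p1); l=(a-b)/np.linalg.norm(a-b); n=np.array([-l[1],l[0]])
    n=n if n[1]>0 else -n
    print("long",np.linalg.norm(a-b).round(3),"mid",((a+b)/2).round(3),"l",l.round(2),"n",n.round(2))
    best=None
    for s in(1,-1):
        y=np.r_[s*l,0];z=np.array([0,0,-1.]);R=np.c_[np.cross(y,z),y,z]
        q=Ro.from_matrix(R).as_quat()[[3,0,1,2]]
        j=solve_ik(list(np.r_[o-.065*n,.2]),list(q))
        if j is not None:
            d=abs(np.array(j)-read_state()["joint_positions"]).max()
            if best is None or d<best[0]: best=(d,q)
    return n,list(best[1])
c=eyes.capture("top")
move_gripper(0.0,20)
for o,p0,p1 in((np.array([.509,.1315]),(259,178),(315,288)),(np.array([.474,-.0165]),(492,228),(459,350))):
    n,q=plan(o,p0,p1,c)
    P=lambda s,z: list(np.r_[o+s*n,z])
    r.move_to(P(-.065,.2),q)
    r.move_straight(P(-.065,.069))
    f0=np.array(read_state()["force"])
    r.move_straight(P(-.036,.069),feed=.08)
    r.move_straight(P(-.006,.069),feed=.05)
    print("t",read_state()["time_s"],"force",(np.array(read_state()["force"])-f0).round(1),read_state()["tcp_pos"])
    r.wait(.3)
    r.move_straight(P(-.03,.2),feed=.25)
r.move_to([.4,-.02,.35],q) if solve_ik([.4,-.02,.35],q) is not None else None
for nm in("top","side"):
    c=eyes.capture(nm); cv2.imwrite(f"pics/{nm}2.png",c["frame"][:,:,::-1])
    for d in nets.spot_point("tin_a",c): print(nm,round(d["confidence"],2),world(d["point"],c).round(3))
print(read_state()["time_s"])
E
python3 push.py
```

```text
long 0.097 mid [0.512 0.118] l [0.9  0.43] n [-0.43  0.9 ]
t 6.8917 force [ 0.1 -0.7  0.6] [0.51162807 0.12611861 0.06903812]
long 0.099 mid [ 0.466 -0.028] l [ 0.96 -0.3 ] n [0.3  0.96]
t 10.9583 force [0.4 0.8 1.2] [ 0.47220778 -0.02219587  0.0689665 ]
top 0.93 [0.483 0.005 0.022]
top 0.77 [0.496 0.155 0.024]
side 0.92 [0.486 0.004 0.023]
side 0.59 [0.504 0.153 0.019]
12.8417
```

View pics/side2.png

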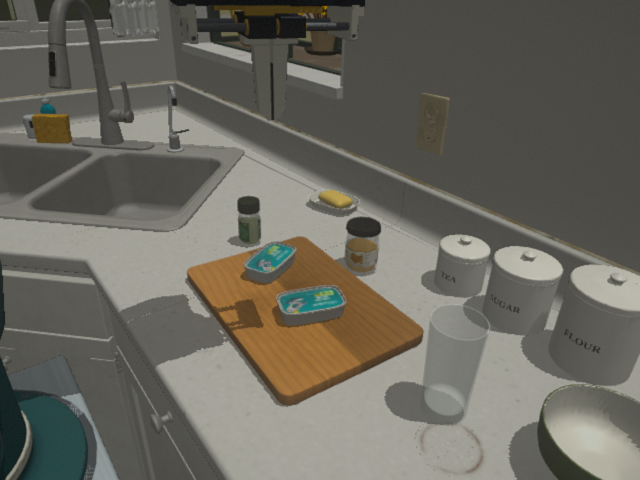

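View pics/top2.png

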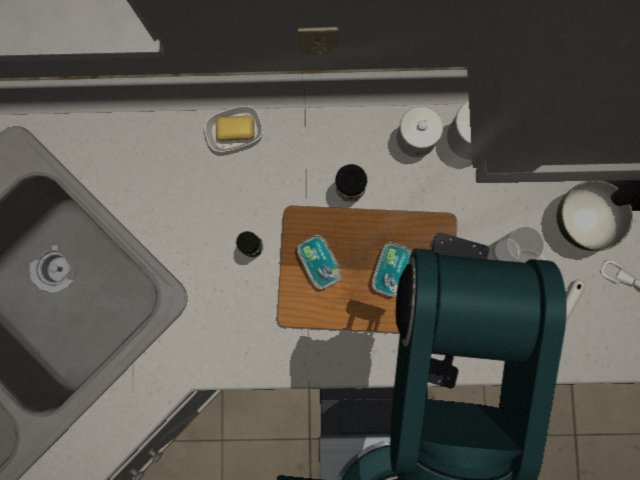

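Both tins lie flat with the teal lid up, at about (318,262) and (390,268) in the top view. Their origins measure z≈0.022, the board's top. The jars and glass have not moved, and the gripper is clear above.

```bash
python3 -c "
from h import *
print(ticket.hand_in())"
```

```text
the job is handed in; nothing more can be done
None
```

Both tins were pushed over and now lie flat on the board with the teal lids up, close to where they stood; the glass and jars were not touched, and the job was handed in at about 13 s.

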